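# Turn the power module to the stop and hold the loupe in focus over its terminals

## Task

The power module on the inspection plate has had another edge checked: turn it round and set it flat on the plate with its green terminal-block edge flush against the middle of the blue stop bracket, and let go of it. Then take the lighted loupe from its dock and hold it level, centred over the green terminal block, with the lens at the height shown by the yellow focus flag on the gauge post. Finish while still holding the loupe there, steady; do not touch the module with the loupe, and leave the flag and all the other things on the bench where they are.

Things in the scene. Friction and masses are not known exactly. Their poses are not given: they have to be found in the camera images.
- station: fixed level station: aluminium plate 6 mm thick (x -115 to +95, y +-105 mm), a blue bent stop bracket 150 mm wide, top 36 mm above the bench, its stop face at x = +50 mm, a low foot behind; a steel gauge post 145 mm tall at x 80, y 120 mm. Origin on the bench; x to the bracket, y to the post side, z up
- stop_face (a point): middle of the bracket's stop face, at the plate's top surface (6 mm above the bench); axes as the station, the module lies on its -x side
- focus_mark (a point): middle of the yellow flag on the gauge post: its height is the focal height at which the lens centre is to be held, 85 to 125 mm above the bench; axes as the station. The flag (26 mm pointer towards the plate, 8 mm high collar 20 mm across) stays where it is set unless pushed
- board: loose power module, 0.2 kg: tan board on a black carrier, 100 (x) x 80 (y) x 8 mm. Origin: centre of its underside, z up. Green terminal block along the +x edge. In the centre a yellow-topped transformer 34 x 34 mm, 8 to 38 mm above the underside, is the place to grip, across y, where the board beside it is bare. Blue capacitors and a white plug, 22 mm high, along the -x edge
- board_edge (a point): middle of the module's green terminal edge (x = +50 mm), at its underside; it belongs at stop_face
- terminal (a point): middle of the top of the green terminal block (14 x 44 mm), 39 mm from the module's centre towards its +x edge and 22 mm above its underside
- transformer (a point): grip point on the transformer, on the module's axis 29 mm above its underside
- dock: fixed grey dock for the loupe, 195 x 62 mm, with a cork pad under the lens ring (top 32 mm above the bench) and another under the handle's tail (top 30 mm); between them the handle hangs free for 95 mm over a base 6 mm high. x points to the lens end, origin on the bench
- loupe: loose lighted loupe, 0.12 kg, lying flat on the dock: white ring 64 mm across, 16 mm high, with a glass lens, and a straight black handle 18 mm wide (y), 20 mm high (z). Origin at the lens centre; z is the lens axis (up); the handle runs along -x, 29 to 145 mm from the lens centre. It lifts straight up
- loupe_grip (a point): middle of the free part of the handle, near the loupe's centre of mass, 80 mm from the lens centre along the loupe's -x; at handle mid-height
- spray_can: white spray can, 54 mm across, 150 mm tall; not needed, to be left alone; origin at the centre of its underside
- tape_roll: black roll of tape lying flat, 84 mm across, 19 mm high; not needed, to be left alone; origin at the centre of its underside
- screwdriver: red-handled screwdriver lying on the bench; not needed, to be left alone; origin at its middle
- flux_tin: small copper-coloured round tin, 45 mm across, 26 mm high; not needed, to be left alone; origin at the centre of its underside
- parts_cup: blue open cup, 66 mm across, 45 mm high; not needed, to be left alone; origin at the centre of its underside
- multimeter: orange multimeter lying on its back, 150 x 75 x 32 mm; not needed, to be left alone; origin at the centre of its underside
Not all that is in view belongs to the job. Leave any turquoise look-alike of the board alone.

How it is judged:
By the outcome, as a careful person would: the job done as asked, in the order asked, and still so for the second after the job is handed in, while the arm keeps its last pose, push and grip.
It also fails if it takes over 67 s, if anything falls off the work surface, if the arm or the gripper's body presses on something with over 40 N, if the wrist force passes 120 N, or if a joint passes its speed limit or range.

## Robot

A 7-joint arm with a two-finger parallel gripper is mounted at the origin on the work surface. World frame = base frame: x ahead of the robot, y to its left, z up, the work surface at z = 0. Lengths are in m, angles in rad, forces in N, time in s.
With the tool pointing down it reaches from about 0.425 to 0.95 m from the base axis. Payload 4.7 kg.
Tool frame: the origin (TCP) lies on the centre line of the jaws, within the pads' length; the fingertips stand robot.nose_length ahead of it and the grasp point (between the pads) lies 8 mm behind it (robot.nose_length is the distance from the TCP to the fingertips, in m); z points along the fingers, y is the line along which they close (so a half turn about z gives the same grasp; the last joint's range is limited). The gripper opens to 85 mm and grips with 20 to 120 N. Pads are 22 mm wide; open, the fingers measure 114 mm over their backs; the gripper's body (76 mm by 85 mm) begins 54 mm behind the grasp point. The pads swing forward as they close: fully open they stand 13 mm farther back than shut.
Start: joints at [1.168, 0.469, -0.049, 1.532, 0.024, 1.141, -0.082], TCP at [0.247, -0.628, 0.242] pointing down, gripper open.
Joint ranges: [-2.59, 2.59], [-0.33, 1.99], [-1.39, 1.29], [0.1, 2.45], [-1.04, 4.18], [0.21, 1.99], [-2.66, 2.66]. Speed limits (rad/s): [2.57, 2.57, 3.14, 3.14, 3.14, 3.14, 3.14].

## Interface

Orientations are given as [roll, pitch, yaw] about the fixed x, y, z axes, in that order (R = Rz(yaw) Ry(pitch) Rx(roll)).
In Python, from plant import robot gives the robot as it stands. Calls block until the motion is done:
- robot.goto(position, orientation): joint-space move of the TCP to a pose.
- robot.move_straight(position, vel=0.15, attitude=None, contact_N=None): straight line of the TCP; attitude=None keeps the orientation; vel is the mean speed in m/s. With contact_N (N) it stops when the force on the tool has changed by that much, and returns True; else False.
- robot.move_joints(angles): joint-space move.
- robot.grip(opening, strength=None): opening from 0.0 (shut) to 1.0 (fully open); strength is the grip in N (None keeps the last); returns when the fingers have stopped.
- robot.sleep(seconds).
- robot.inverse_kinematics(position, orientation): joint angles nearest the present ones, or None.
- robot.sense(): the state.
- robot.grab_frame(name): name is "scene" or "top" or "wrist"; returns a dict with "image" (384x512x3 uint8, red, green, blue), "range_z" (384x512 float32, m along the optical axis (not along the pixel's ray), 0 where there is no reading), "fx", "fy", "cx", "cy" (pixels), "R" (3x3) and "t" (3): a world point X has camera coordinates R X + t. Camera axes: x right, y down, z forward; pixel columns grow to the right and rows downward; lengths in m; the calibration is good to about 2 mm. The wrist camera is an equidistant fisheye: a pixel r from the principal point sees the ray r / f radians off the axis. A picture is of the moment at which its call begins.
A pose or a line that the arm cannot do raises robot.IKError and nothing moves.
- robot.close_job(): hands the job in; it is judged then, once.
The state is a dict: "t": time; "joint_pos": joint angles; "joint_velocities": joint speeds; "effort": joint torques, N m; "tcp_pos": TCP position; "tcp_rot": TCP orientation; "wrist_force": force on the tool from outside, world axes, zero at the start; "torque": the same for the moment, N m; "opening": opening from 0.0 (shut) to 1.0 (fully open); "gripper_force": force on a finger pad.
Only numpy, scipy, OpenCV 4.12 (cv2) and the standard library are available. Lean on these libraries where they do the work, as an engineer would, in place of code of your own. Each camera call takes 0.05 s, during which the arm holds its last target. There are 200 camera calls.

## Working session

There is one attempt and no reset: what is moved stays moved. The work goes in short steps, each a Python script; the robot and the scene stay as the last script left them, time stands still between calls to the robot, and variables do not carry over. Pictures are saved under pics/ and viewed, at most 10 in all, crops included, and the job is handed in when it is done.

```bash
mkdir -p pics; ls; cat > h.py <<'E'
import numpy as np, cv2
from plant import robot
def snap(n,fn=None):
    f=robot.grab_frame(n)
    if fn: cv2.imwrite('pics/'+fn,cv2.cvtColor(f['image'],cv2.COLOR_RGB2BGR))
    return f
E
python3 - <<'E'
from h import *
import pickle
for n in ("top","scene"):
    f=snap(n,n+"0.png"); pickle.dump(f,open(n+"0.pkl","wb"))
    print(n,f['fx'],f['fy'],f['cx'],f['cy'],(-f['R'].T@f['t']).round(3),f['R'].round(3).tolist())
s=robot.sense();print(s['t'],s['tcp_pos'],s['tcp_rot'],s['opening'],robot.nose_length)
E
```

```text
pics
top 462.9826535650268 462.9826535650268 253.99371080707147 186.21627015406085 [ 3.690e-01 -1.000e-03  1.421e+00] [[0.008, -1.0, 0.026], [-0.989, -0.012, -0.146], [0.147, -0.024, -0.989]]
scene 471.4224417955174 471.4224417955174 255.26297051806523 189.80252491823987 [1.097 0.63  1.205] [[-0.794, 0.608, 0.018], [0.473, 0.635, -0.611], [-0.383, -0.477, -0.791]]
0.1 [ 0.24634506 -0.62789489  0.24134319] [-3.13977884e+00  2.06339591e-05  3.73829731e-01] 0.9995452472955049 0.011
```

View pics/top0.png

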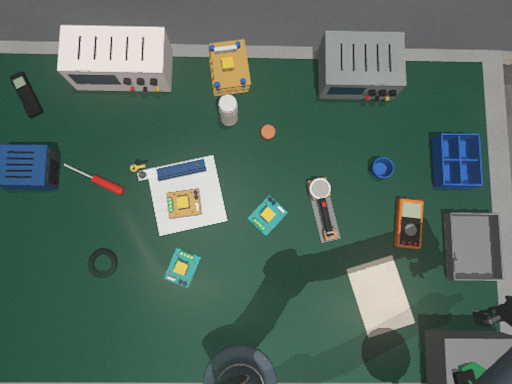

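View pics/scene0.png

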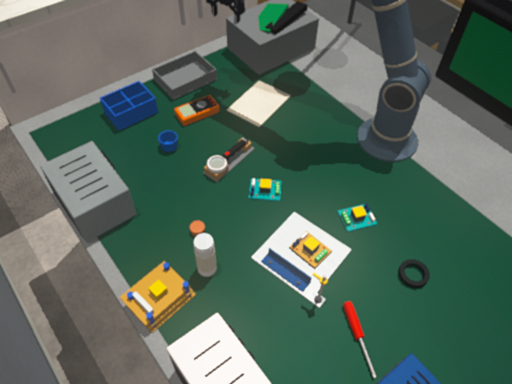

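The top view shows the plate with the module at about (184,203), its green edge facing left (+y). The bracket is at (181,170), the post and flag at (139,170), and the loupe in its dock at (320,188) to (328,235). Next I'll measure these from masks with depth.

```bash
cat >> h.py <<'E'
def cast(f,uv,z):
    """pixels -> world points on plane z (pinhole)"""
    uv=np.atleast_2d(uv).astype(float)
    d=np.c_[(uv[:,0]-f['cx'])/f['fx'],(uv[:,1]-f['cy'])/f['fy'],np.ones(len(uv))]@f['R']
    c=-f['R'].T@f['t']
    return c+d*((z-c[2])/d[:,2])[:,None]
def cloud(f):
    v,u=np.mgrid[0:384,0:512]; z=f['range_z']
    p=np.stack([(u-f['cx'])/f['fx']*z,(v-f['cy'])/f['fy']*z,z],-1)
    return (p-f['t'])@f['R']
def blobs(f,lo,hi,roi=None,mn=6):
    m=cv2.inRange(cv2.cvtColor(f['image'],cv2.COLOR_RGB2HSV),lo,hi)
    if roi: k=np.zeros_like(m);k[roi[1]:roi[3],roi[0]:roi[2]]=1;m*=k
    n,l,s,c=cv2.connectedComponentsWithStats(m)
    return [(s[i][4],c[i],l==i) for i in range(1,n) if s[i][4]>=mn]
E
python3 - <<'E'
from h import *
import pickle
f=pickle.load(open("top0.pkl","rb"));P=cloud(f)
def show(name,lo,hi,roi,z):
    for a,c,m in blobs(f,lo,hi,roi):
        print(name,a,c.round(1),"depth med",np.median(P[m],0).round(3),"cast",cast(f,c,z)[0].round(4), cv2.minAreaRect(np.argwhere(m)[:,::-1].astype(np.float32)))
show("yellow",(22,120,120),(34,255,255),(125,140,230,240),.044)
show("green",(45,80,60),(80,255,255),(160,185,205,220),.028)
show("bracket",(105,80,40),(130,255,255),(145,150,215,190),.036)
show("plate",(0,0,140),(180,60,255),(140,145,235,240),.006)
show("ring",(0,0,150),(180,60,255),(300,170,340,205),.05)
show("handle",(0,0,0),(180,255,50),(305,190,345,245),.045)
g=f['image']
a=cv2.resize(g[145:240,120:235],None,fx=4,fy=4,interpolation=cv2.INTER_CUBIC)
b=cv2.resize(g[170:250,295:350],None,fx=4.75,fy=4.75,interpolation=cv2.INTER_CUBIC)
b=b[:380];print(a.shape,b.shape)
cv2.imwrite("pics/crop.png",cv2.cvtColor(np.hstack([a,b]),cv2.COLOR_RGB2BGR))
E
```

```text
yellow 60 [137.1 167.2] depth med [0.614 0.305 0.122] cast [0.6272 0.3172 0.044 ] ((137.00515747070312, 166.38661193847656), (6.802819728851318, 14.925588607788086), 66.03751373291016)
yellow 139 [182.2 201.9] depth med [0.524 0.179 0.044] cast [0.5239 0.1791 0.044 ] ((182.1615447998047, 201.79232788085938), (11.535228729248047, 11.783299446105957), 82.87498474121094)
green 36 [170.9 205.7] depth med [0.511 0.214 0.026] cast [0.5138 0.2147 0.028 ] ((170.18902587890625, 204.70120239257812), (13.141352653503418, 4.638124942779541), 83.6598129272461)
bracket 512 [180.8 169.2] depth med [0.629 0.19  0.011] cast [0.6241 0.1872 0.036 ] ((180.57606506347656, 169.22682189941406), (11.094972610473633, 48.263126373291016), 77.79953002929688)
plate 3389 [187.2 197. ] depth med [0.548 0.161 0.006] cast [0.5433 0.169  0.006 ] ((182.6796112060547, 195.52618408203125), (68.52980041503906, 76.81455993652344), 77.73522186279297)
plate 28 [196.8 206. ] depth med [0.515 0.137 0.024] cast [0.516  0.1389 0.006 ] ((196.5, 206.0), (8.0, 3.0), 90.0)
plate 6 [169.8 205.8] depth med [0.513 0.218 0.029] cast [0.5155 0.2212 0.006 ] ((169.75001525878906, 205.75003051757812), (2.1213202476501465, 1.4142134189605713), 45.0)
ring 364 [319.6 188. ] depth med [ 0.571 -0.233  0.043] cast [ 0.5695 -0.232   0.05  ] ((319.5, 188.0), (20.0, 21.0), 90.0)
ring 12 [313.6 202.5] depth med [ 0.53  -0.219  0.007] cast [ 0.5256 -0.2132  0.05  ] ((313.5, 202.5), (3.0, 3.0), 90.0)
handle 6 [319.5 200. ] depth med [ 0.533 -0.232  0.049] cast [ 0.5339 -0.2319  0.045 ] ((319.5, 200.0), (2.0, 1.0), 90.0)
handle 26 [322.5 214.6] depth med [ 0.49  -0.24   0.048] cast [ 0.4901 -0.2404  0.045 ] ((322.5961608886719, 214.98077392578125), (24.514516830444336, 1.17669677734375), 78.69007110595703)
(380, 460, 3) (380, 261, 3)
```

View pics/crop.png

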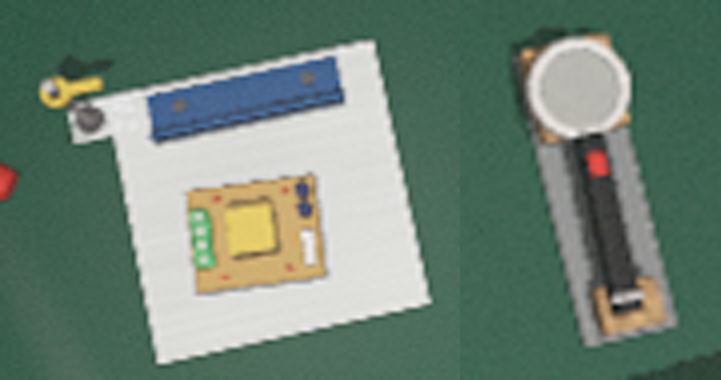

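The crop shows the station yawed by about +12°, the module with its terminals pointing at about 97–100°, and the loupe's axis at about 12°. I'll move above the module and look with the wrist camera.

```bash
python3 - <<'E'
from h import *
import pickle
for y in (97,-83,12,-168):
    q=robot.inverse_kinematics([.524,.179,.20],[np.pi,0,np.radians(y)]);print(y,None if q is None else np.round(q,2))
robot.goto([.53,.18,.24],[np.pi,0,np.radians(12)])
f=snap("wrist","w1.png");pickle.dump(f,open("w1.pkl","wb"))
print(robot.sense()['t'],f['fx'],f['cx'],f['cy'],-f['R'].T@f['t'],f['R'].round(3).tolist(),robot.sense()['joint_pos'])
E
```

```text
97 [ 0.4   0.55 -1.11  1.83  0.55  1.11 -0.78]
-83 [ 0.44  0.59 -1.17  1.83  0.6   1.14  2.32]
12 [ 0.23  0.43 -0.82  1.84  0.37  1.03 -2.1 ]
-168 [ 0.48  0.65 -1.26  1.83  0.67  1.18  0.77]
3.1583 297.3186396354542 251.14457771389237 194.56580811584348 [0.59817994 0.19378798 0.37184388] [[0.208, -0.978, 0.002], [-0.94, -0.199, 0.276], [-0.269, -0.059, -0.961]] [ 0.28161222  0.41953021 -0.89292003  1.77716681  0.36067739  1.11858377
 -2.09285626]
```

View pics/w1.png

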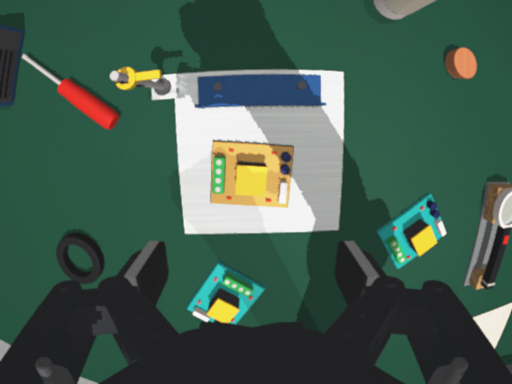

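The wrist view shows the module from (210,142) to (293,207) with its green edge at left, around x=218. The stop-face edge runs along y≈105, and the flag is at (140,75).

```bash
cat >> h.py <<'E'
def wcast(f,uv,z):
    uv=np.atleast_2d(uv).astype(float)
    x=(uv[:,0]-f['cx'])/f['fx'];y=(uv[:,1]-f['cy'])/f['fy'];r=np.hypot(x,y)+1e-12
    d=np.c_[x/r*np.sin(r),y/r*np.sin(r),np.cos(r)]@f['R']
    c=-f['R'].T@f['t']
    return c+d*((z-c[2])/d[:,2])[:,None]
def wcloud(f):
    v,u=np.mgrid[0:384,0:512];x=(u-f['cx'])/f['fx'];y=(v-f['cy'])/f['fy'];r=np.hypot(x,y)+1e-12
    z=f['range_z'];t=np.tan(np.minimum(r,1.4))*z
    return (np.stack([x/r*t,y/r*t,z],-1)-f['t'])@f['R']
def rect(f,m,z):
    """min-area rect, in world, of mask m seen on plane z"""
    uv=np.argwhere(m)[:,::-1]; p=wcast(f,uv,z)[:,:2]
    c,s,a=cv2.minAreaRect((p*1000).astype(np.float32)); return np.round(c,1),np.round(s,1),round(a,1)
E
python3 - <<'E'
from h import *
import pickle
f=pickle.load(open("w1.pkl","rb"));P=wcloud(f)
def show(n,lo,hi,roi,z,mn=60):
    for a,c,m in blobs(f,lo,hi,roi,mn):
        q=P[m];q=q[f['range_z'][m]>0]
        print(n,a,c.round(1),"med",np.median(q,0).round(4),"z90",np.percentile(q[:,2],95).round(4),"rect",rect(f,m,z))
show("transf",(22,150,150),(34,255,255),(225,150,285,205),.044)
show("green",(45,80,60),(80,255,255),(205,145,230,205),.028,20)
show("board",(8,60,60),(34,255,255),(200,130,300,215),.014)
show("bracket",(100,120,30),(130,255,255),(190,65,335,110),.036)
show("flag",(22,150,120),(34,255,255),(100,55,175,100),.105,20)
# plate as height 3..9 mm
hsv=cv2.cvtColor(f['image'],cv2.COLOR_RGB2HSV)
show("plate",(0,0,110),(180,50,255),(145,60,350,240),.006)
z=P[...,2]
m=(z>.032)&(z<.04)&(P[...,0]>.58)&(P[...,0]<.65)&(P[...,1]>.08)&(P[...,1]<.3)
p=P[m];print("bracket top pts",len(p),np.median(p,0)); print(cv2.minAreaRect((p[:,:2]*1000).astype(np.float32)))
m=(z>.011)&(z<.018)&(P[...,0]>.45)&(P[...,0]<.58)&(P[...,1]>.1)&(P[...,1]<.26)
p=P[m];print("board top",len(p),p.mean(0),cv2.minAreaRect((p[:,:2]*1000).astype(np.float32)))
E
```

```text
transf 938 [250.7 180.2] med [0.5226 0.1778 0.0443] z90 0.0455 rect (array([522.4, 177.6]), array([35.2, 35.4]), 8.1)
green 307 [218.4 174.1] med [0.5184 0.2161 0.0283] z90 0.0295 rect (array([517.6, 216.1]), array([45. , 13.7]), 8.0)
board 4099 [251.7 173.4] med [0.5285 0.1775 0.0147] z90 0.0449 rect (array([522.8, 177.7]), array([79.1, 98.2]), 8.5)
bracket 3466 [259.1  90.3] med [0.6261 0.1893 0.0106] z90 0.0364 rect (array([624.7, 188.7]), array([ 33.8, 144.7]), 13.4)
flag 480 [136.6  76.9] med [0.6129 0.3002 0.1227] z90 0.1242 rect (array([610.3, 303.2]), array([21.4, 43.8]), 1.9)
plate 18513 [259.8 154.6] med [0.5597 0.1648 0.0064] z90 0.0078 rect (array([545.1, 188.7]), array([212.9, 249.8]), 13.3)
plate 156 [282.5 192.1] med [0.5116 0.1363 0.026 ] z90 0.0274 rect (array([507.1, 132.8]), array([29.4,  9. ]), 13.4)
bracket top pts 477 [0.60874614 0.1877823  0.03629131]
((609.68408203125, 185.22805786132812), (4.732324600219727, 148.8296661376953), 13.37798023223877)
board top 3179 [0.52605069 0.17714056 0.01432779] ((522.316162109375, 177.99708557128906), (79.79405975341797, 99.72335815429688), 7.889194488525391)
```

```bash
python3 - <<'E'
from h import *
import pickle
f=pickle.load(open("w1.pkl","rb"));P=wcloud(f)
for a,c,m in blobs(f,(22,150,120),(34,255,255),(100,55,175,100),20):
    q=P[m];print(np.histogram(q[:,2],bins=np.arange(.1,.13,.002)))
    # along the station y axis towards the plate
    y=(q[:,:2]-[.6074,.1847])@[-.231,.973]
    for a0 in range(85,140,6):
        k=(y*1e3>=a0)&(y*1e3<a0+6)
        if k.any(): print(a0,k.sum(),np.percentile(q[k,2],[10,50,90]).round(4))
Y=np.radians(98.);R=[np.pi,0,Y]
robot.goto([.5224,.1778,.12],R)
robot.move_straight([.5224,.1778,.030],vel=.1)
s0=robot.sense();robot.grip(0.0,40)
s=robot.sense();print(s0['t'],s['t'],s['tcp_pos'],s['opening'],s['gripper_force'],s['wrist_force'])
robot.move_straight([.5224,.1778,.10],vel=.1)
s=robot.sense();print(s['t'],s['opening'],s['gripper_force'],s['wrist_force'])
Y2=np.radians(13.35)
robot.goto([.5588-.012*.973,.1731-.012*.231,.10],[np.pi,0,Y2])
s=robot.sense();print(s['t'],s['tcp_pos'],s['tcp_rot'],s['opening'])
f=snap("wrist","w2.png");pickle.dump(f,open("w2.pkl","wb"))
E
```

```text
(array([  0,   0,   0,   0,   0,   0,   0,   5,   8,  16,  83, 303,  40,
         1]), array([0.1  , 0.102, 0.104, 0.106, 0.108, 0.11 , 0.112, 0.114, 0.116,
       0.118, 0.12 , 0.122, 0.124, 0.126, 0.128]))
85 39 [0.1199 0.1222 0.1232]
91 48 [0.1214 0.1225 0.1233]
97 54 [0.1213 0.1221 0.1231]
103 51 [0.1212 0.1223 0.1233]
109 115 [0.1196 0.1229 0.1241]
115 98 [0.122  0.1232 0.1245]
121 47 [0.1224 0.1232 0.124 ]
127 4 [0.1222 0.1228 0.1235]
133 1 [0.0009 0.0009 0.0009]
139 3 [0.0005 0.0005 0.0013]
5.3 5.825 [0.52283514 0.17795341 0.03039489] 0.39317301347401534 41.878507286310196 [0.34268462 0.07955579 3.61839203]
6.675 0.3888641336089378 41.23705297708511 [-0.39743796 -0.35060362 -3.08820991]
7.8 [0.54661847 0.17046076 0.09950835] [-3.14136987e+00  1.15877591e-03  2.34478675e-01] 0.3871944932461897
```

View pics/w2.png

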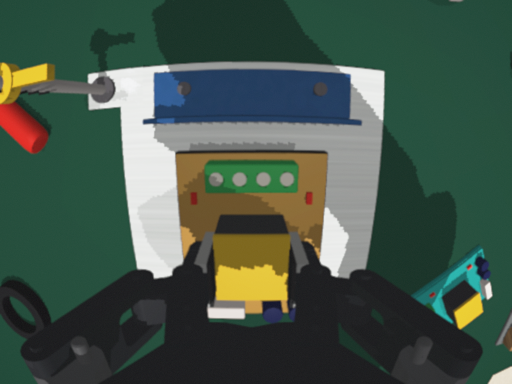

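The module is held squarely, green edge at row 153 and parallel to the bracket edge at row 122. I'll check the offset, lower it, slide it to contact and release.

```bash
python3 - <<'E'
from h import *
import pickle
f=pickle.load(open("w2.pkl","rb"));P=wcloud(f)
for a,c,m in blobs(f,(45,120,60),(75,255,255),(190,150,310,200),60):
    print("green",a,np.median(P[m],0).round(4),rect(f,m,.0985))
z=P[...,2]
m=(z>.032)&(z<.04)&(P[...,0]>.58)&(P[...,0]<.65)&(P[...,1]>.08)&(P[...,1]<.3)
print("bracket",cv2.minAreaRect((P[m][:,:2]*1000).astype(np.float32)))
Y2=np.radians(13.35);u=np.array([np.cos(Y2),np.sin(Y2)]);C=np.array([.5588,.1731])
b=C-.008*u
robot.move_straight([*b,.05],vel=.1); 
hit=robot.move_straight([*b,.0308],vel=.05,contact_N=6);s=robot.sense();print("down",hit,s['tcp_pos'],s['wrist_force'])
z=s['tcp_pos'][2]+(.001 if hit else 0)
e=C+.006*u
hit=robot.move_straight([*e,z],vel=.025,contact_N=5);s=robot.sense();print("fwd",hit,s['t'],s['tcp_pos'],s['wrist_force'],((s['tcp_pos'][:2]-C)@u)*1e3)
E
```

```text
green 2168 [0.5859 0.1796 0.0972] (array([585.5, 179.9]), array([15.1, 42.8]), 13.5)
bracket ((609.54345703125, 185.32884216308594), (4.562156677246094, 149.25115966796875), 13.260550498962402)
down True [0.55089816 0.17093446 0.03040699] [ 0.16556566 -0.18971144  4.4154439 ]
fwd True 9.1667 [0.55089194 0.17095039 0.03042497] [-0.31140781 -0.84656277  4.87211073] -8.19071283146588
```

```bash
python3 - <<'E'
from h import *
Y2=np.radians(13.35);u=np.array([np.cos(Y2),np.sin(Y2)]);C=np.array([.5588,.1731])
robot.move_straight([*(C-.008*u),.0312],vel=.05);robot.sleep(.2)
s=robot.sense();print(s['tcp_pos'],s['wrist_force'])
hit=robot.move_straight([*(C+.006*u),.0312],vel=.02,contact_N=6);s=robot.sense();print("fwd",hit,s['t'],s['tcp_pos'],s['wrist_force'],((s['tcp_pos'][:2]-C)@u)*1e3)
E
```

```text
[0.55066872 0.17102979 0.0307795 ] [ 0.34922669  0.29554079 -2.12322628]
fwd True 10.1417 [0.55936028 0.17324443 0.03061852] [-1.25889232  0.50123777  3.5592729 ] 0.5784869386949408
```

```bash
python3 - <<'E'
from h import *
Y2=np.radians(13.35);u=np.array([np.cos(Y2),np.sin(Y2)]);C=np.array([.5588,.1731])
robot.sleep(.2);s=robot.sense();z=s['tcp_pos'][2];print(s['tcp_pos'],s['wrist_force'])
hit=robot.move_straight([*(C+.005*u),.0312],vel=.015,contact_N=10);s=robot.sense();print("fwd",hit,s['t'],s['tcp_pos'],s['wrist_force'],((s['tcp_pos'][:2]-C)@u)*1e3)
robot.grip(1.0);robot.sleep(.2);p=robot.sense()['tcp_pos']
robot.move_straight([p[0],p[1],.13],vel=.12)
robot.move_straight([*(C-.03*u),.22],vel=.2)
f=snap("wrist","w3.png");P=wcloud(f);print(robot.sense()['t'])
for a,c,m in blobs(f,(45,120,60),(75,255,255),None,60):
    q=np.median(P[m],0)
    if abs(q[0]-.597)<.03 and abs(q[1]-.18)<.04: print("green",a,c,q.round(4),rect(f,m,.028))
z=P[...,2]
m=(z>.032)&(z<.04)&(P[...,0]>.60)&(P[...,0]<.65)&(P[...,1]>.08)&(P[...,1]<.3)
print("bracket",cv2.minAreaRect((P[m][:,:2]*1000).astype(np.float32)))
m=(z>.011)&(z<.018)&(P[...,0]>.45)&(P[...,0]<.605)&(P[...,1]>.1)&(P[...,1]<.24)
print("board top",cv2.minAreaRect((P[m][:,:2]*1000).astype(np.float32)))
E
```

```text
[0.55929171 0.1732311  0.03054981] [0.60686436 1.06660192 3.25582902]
fwd True 10.6667 [0.5595509  0.17332766 0.03094667] [-0.97774822 -0.46950578  3.93402254] 0.7831769061611507
13.075
green 263 [248.40684411 109.1634981 ] [0.5962 0.1833 0.0283] (array([596.5, 182.5]), array([13. , 41.8]), 12.8)
bracket ((613.0062866210938, 171.405029296875), (3.7233762741088867, 122.1097183227539), 13.284769058227539)
board top ((562.1619873046875, 179.4342803955078), (108.5017318725586, 91.5626220703125), 15.325122833251953)
```

View pics/w3.png

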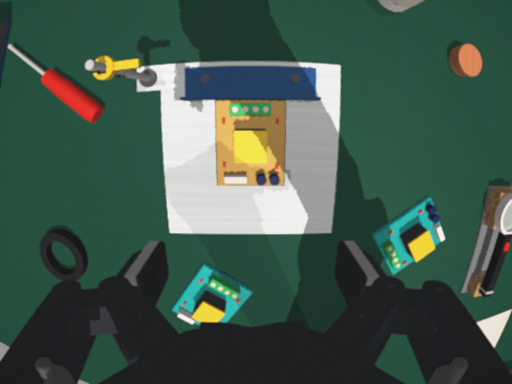

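The module sits at the bracket, terminal top at (248,109), about where it should be. The contact signal was ambiguous, so I'll regrip and nudge it forward while watching the force along the push.

```bash
python3 - <<'E'
from h import *
Y2=np.radians(13.35);u=np.array([np.cos(Y2),np.sin(Y2)]);C=np.array([.5588,.1731])+.0008*u
robot.move_straight([*C,.06],vel=.25);robot.move_straight([*C,.0315],vel=.1)
robot.grip(0.0,40);robot.sleep(.2)
s0=robot.sense();f0=s0['wrist_force'][:2]@u;print(s0['t'],s0['wrist_force'],((s0['tcp_pos'][:2]-C)@u)*1e3,s0['tcp_pos'][2])
for i in range(1,9):
    robot.move_straight([*(C+.0007*i*u),.0315],vel=.02);robot.sleep(.15)
    s=robot.sense();df=s['wrist_force'][:2]@u-f0
    print(i,round(df,2),(((s['tcp_pos'][:2]-C)@u)*1e3).round(2),s['wrist_force'].round(1))
    if df<-8: break
robot.grip(1.0);p=robot.sense()['tcp_pos'];print(p)
robot.move_straight([p[0],p[1],.13],vel=.15)
robot.move_straight([*(C-.03*u),.22],vel=.2)
f=snap("wrist","w4.png");P=wcloud(f);print(robot.sense()['t'])
for a,c,m in blobs(f,(45,120,60),(75,255,255),None,60):
    q=np.median(P[m],0)
    if abs(q[0]-.597)<.03 and abs(q[1]-.18)<.04: print("green",a,c,q.round(4),rect(f,m,.028))
E
```

```text
15.0333 [-1.76060566 -1.38569981  5.81883666] 0.26782939666076505 0.031980632724288506
1 -1.24 0.26 [-2.9 -1.8  7.1]
2 -1.66 0.29 [-3.5 -1.4  8.6]
3 -4.35 0.31 [-5.9 -2.8 10.3]
4 -7.22 0.29 [-8.5 -4.2 12.1]
5 -7.28 0.34 [-8.6 -4.  14.6]
6 -9.68 0.35 [-11.   -4.4  15.4]
[0.56373782 0.17424078 0.03134497]
19.4833
green 266 [249.39849624 109.53007519] [0.5966 0.1826 0.0284] (array([596.8, 182.6]), array([12. , 41.8]), 13.3)
```

The module didn't move under 10 N, so it is flush. Now the loupe.

```bash
python3 - <<'E'
from h import *
import pickle
robot.goto([.46,-.25,.25],[np.pi,0,np.radians(12)])
f=snap("wrist","w5.png");pickle.dump(f,open("w5.pkl","wb"));P=wcloud(f);s=robot.sense();print(s['t'],s['joint_pos'])
z=P[...,2];box=(abs(P[...,0]-.50)<.12)&(abs(P[...,1]+.245)<.06)
m=(z>.042)&(z<.056)&box
p=P[m];print(len(p),cv2.minAreaRect((p[:,:2]*1000).astype(np.float32)))
hsv=cv2.cvtColor(f['image'],cv2.COLOR_RGB2HSV)
w=m&(hsv[...,1]<50)&(hsv[...,2]>110);q=P[w];print("white",len(q),np.median(q,0),cv2.minEnclosingCircle((q[:,:2]*1000).astype(np.float32)))
k=m&(hsv[...,2]<70);q=P[k];print("handle",len(q),q.mean(0),np.median(q[:,2]),cv2.minAreaRect((q[:,:2]*1000).astype(np.float32)),cv2.fitLine((q[:,:2]*1000).astype(np.float32),cv2.DIST_HUBER,0,.01,.01).ravel())
E
```

```text
21.0917 [ 1.10074467  0.32147638 -0.84147797  1.84572885  0.26791179  1.09226212
 -1.19866619]
3578 ((512.5673217773438, -246.3773956298828), (175.30308532714844, 62.22335433959961), 12.270145416259766)
white 2052 [ 0.5676014  -0.23451393  0.04354629] ((515.7261962890625, -245.4895477294922), 84.6521224975586)
handle 1184 [ 0.48251706 -0.25175797  0.05022994] 0.050252407564912935 ((483.380859375, -252.32772827148438), (113.0991439819336, 17.24479866027832), 12.209935188293457) [ 9.7619885e-01  2.1687751e-01  4.8186285e+02 -2.5192096e+02]
```

View pics/w5.png

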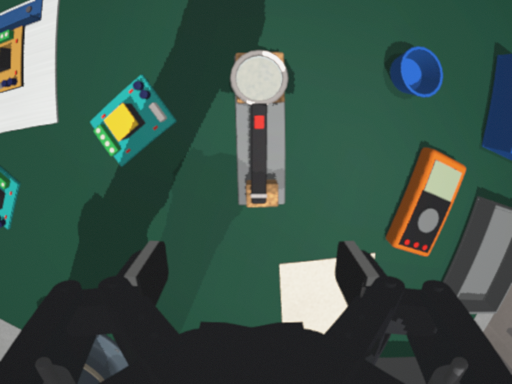

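The loupe is at (259,78) to (258,200), lying straight with its axis at 12.3°, and the sizes agree (177 mm long, handle top at 50 mm). Gripping it now.

```bash
python3 - <<'E'
from h import *
import pickle
Y=np.radians(12.3);R=[np.pi,0,Y];g=[.4896,-.2510]
robot.goto([*g,.10],R)
robot.move_straight([*g,.032],vel=.1)
s=robot.sense();print(s['tcp_pos'])
robot.grip(0.0,70);robot.sleep(.1)
s=robot.sense();print(s['t'],s['tcp_pos'],s['opening'],s['gripper_force'],s['wrist_force'].round(1))
robot.move_straight([*g,.07],vel=.08);robot.move_straight([*g,.20],vel=.2)
T=np.array([.5968,.1824]);u=np.array([np.cos(Y),np.sin(Y)]);e=T-.08*u
robot.goto([*e,.20],R);robot.sleep(.3)
f=snap("wrist","w6.png");pickle.dump(f,open("w6.pkl","wb"));P=wcloud(f)
s=robot.sense();print(s['t'],s['tcp_pos'],s['tcp_rot'],s['opening'],s['gripper_force'],s['wrist_force'].round(1))
hsv=cv2.cvtColor(f['image'],cv2.COLOR_RGB2HSV)
z=P[...,2];m=(z>.18)&(z<.24)&(abs(P[...,0]-T[0])<.05)&(abs(P[...,1]-T[1])<.05)
w=m&(hsv[...,1]<50)&(hsv[...,2]>110);q=P[w];print("white",len(q),np.median(q,0),np.percentile(q[:,2],[5,50,95]))
A=np.c_[q[:,:2]-T,np.ones(len(q))];print("plane",np.linalg.lstsq(A,q[:,2],rcond=None)[0],cv2.minEnclosingCircle((q[:,:2]*1000).astype(np.float32)))
E
```

```text
[ 0.49008342 -0.25103887  0.03241592]
23.3083 [ 0.48990305 -0.25110927  0.03233832] 0.19871317547312778 68.68168473243713 [-0.7 -0.1  4.4]
26.625 [0.51881299 0.1648492  0.19999313] [ 3.14148960e+00 -4.47877034e-06  2.13750603e-01] 0.20238479929548564 68.23112368583679 [-0.1  1.2 -0.6]
white 19172 [0.59755642 0.18192503 0.21048879] [0.20903728 0.21048879 0.21648434]
plane [ 0.00152247 -0.00124219  0.2119182 ] ((586.9622192382812, 177.41290283203125), 42.87759780883789)
```

View pics/w6.png

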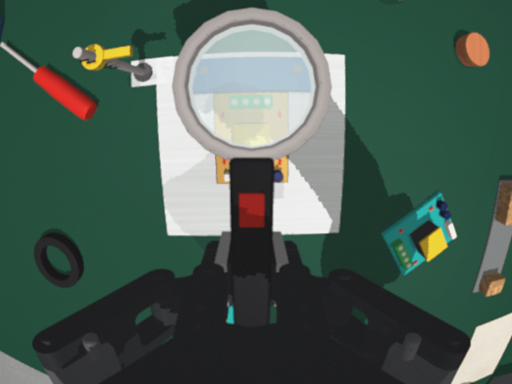

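The loupe is held level, the ring at (252,85) over the terminal (252,101). Next I fit the ring centre, lower it, and compare heights with the flag.

```bash
cat >> h.py <<'E'
def ring(f,c,zc):
    """centre of the loupe's ring top near c, from depth"""
    P=wcloud(f);m=(abs(P[...,2]-zc)<.0035)&(np.hypot(P[...,0]-c[0],P[...,1]-c[1])<.045)
    n=cv2.morphologyEx(m.astype(np.uint8),cv2.MORPH_OPEN,np.ones((3,3)))>0
    q=P[n];r=np.hypot(q[:,0]-c[0],q[:,1]-c[1]);a=np.arctan2(q[:,1]-c[1],q[:,0]-c[0])
    u0=np.array([np.cos(np.radians(12.3)),np.sin(np.radians(12.3))])
    k=((q[:,:2]-c)@u0)>-.024   # leave the handle out
    q=q[k]; a=a[k]; r=r[k]; o=[]
    for b in np.linspace(-np.pi,np.pi,73)[:-1]:
        s=(abs(a-b)<.05)
        if s.sum()>5: o.append(q[s][np.argmax(r[s]),:2])
    o=np.array(o);s=np.linalg.lstsq(np.c_[2*o,np.ones(len(o))],(o**2).sum(1),rcond=None)[0]
    return s[:2],np.sqrt(s[2]+s[:2]@s[:2]),np.median(q[:,2])
E
python3 - <<'E'
from h import *
import pickle
T=np.array([.5968,.1824]);Y=np.radians(12.3);R=[np.pi,0,Y]
f=pickle.load(open("w6.pkl","rb"));c,r,zt=ring(f,T,.2165);print("ring",c.round(4),r,zt)
for n in("scene","top"):
    f=pickle.load(open(n+"0.pkl","rb"));P=cloud(f)
    m=cv2.inRange(cv2.cvtColor(f['image'],cv2.COLOR_RGB2HSV),(20,110,90),(36,255,255))>0
    m&=np.hypot(P[...,0]-.611,P[...,1]-.303)<.03
    q=P[m];print(n,m.sum(),np.percentile(q[:,2],[2,10,50,90,98]).round(4))
p=robot.sense()['tcp_pos'];off=c-p[:2]
e=T-off
robot.move_straight([*e,.1105],vel=.08);robot.sleep(.5)
f=snap("wrist","w7.png");pickle.dump(f,open("w7.pkl","wb"))
s=robot.sense();print(s['t'],s['tcp_pos'],s['tcp_rot'])
c,r,zt=ring(f,T,.127);print("ring",c.round(4),r,zt)
P=wcloud(f)
for a,cc,m in blobs(f,(20,110,90),(36,255,255),None,40):
    q=P[m];q=q[np.hypot(q[:,0]-.611,q[:,1]-.303)<.035]
    if len(q)>30:
        y=(q[:,:2]-[.6074,.1847])@[-.231,.973]
        print("flag",a,cc,"collar",np.percentile(q[y>.108][:,2],[2,10,50,90,98]).round(4),"pointer",np.percentile(q[y<.106][:,2],[2,10,50,90,98]).round(4))
E
```

```text
ring [0.598  0.1819] 0.031150585313145008 0.2156848941257133
scene 63 [0.1152 0.118  0.1227 0.1257 0.1266]
top 53 [0.0916 0.1167 0.1223 0.1264 0.1367]
28.4417 [0.51764475 0.16536887 0.11052435] [ 3.14158643e+00 -4.00317085e-05  2.14658212e-01]
ring [0.5967 0.1827] 0.031169617889144272 0.126261019884398
flag 1438 [33.2294854  29.97705146] collar [0.1158 0.1181 0.1228 0.1241 0.1253] pointer [0.1165 0.1181 0.1219 0.123  0.1235]
```

View pics/w7.png

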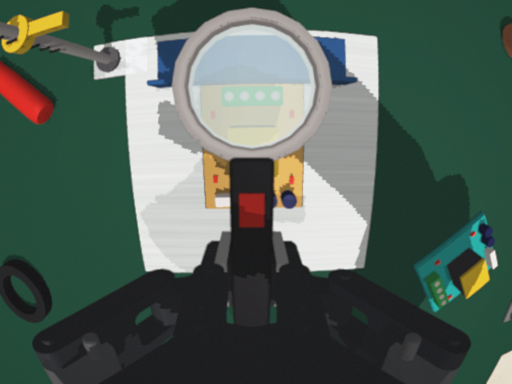

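The ring sits centred over the terminal (seen at (252,96) through the lens) and clear of the module. The lens is at about 118.5 mm and the flag's middle at about 119 mm. Nothing else has shifted, so I'm handing in.

```bash
python3 -c "
from h import *
print(np.abs(robot.sense()['joint_velocities']).max(),robot.close_job())"
```

```text
the job is handed in; nothing more can be done
0.002292009549851939 None
```

The job is handed in: the module is set flush against the middle of the stop bracket and released, and the arm is holding the loupe level and steady over the terminal block, its lens within about 0.5 mm of the flag's measured height (the judge's verdict wasn't shown).

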